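# Set the engraver's range selector and start it

### The job

Push the orange tab of the engraver control unit's dial round until it points at the blue dot, and only then press the green start button down and let it go. Pick nothing up, and leave the things standing about where they are.

Things in the scene. Friction and masses are not known exactly. Their poses are not given: they have to be found in the camera images.
- dial_centre (a point): Point on the dial's vertical axis, on the top face of the engraver control unit. The unit is a white box fixed to the table, 230 mm (its x) by 190 mm (its y) by 60 mm high, top face level at z = 60 mm. This point's axes are the unit's: its x axis points from the start button towards the dial; z up. The dial is a black disc 76 mm across, its top 16 mm above this point.
- selector (a joint): Angle of the dial in rad about the vertical axis, counter-clockwise from above positive; 0 when the tab points along the unit's +x axis; end stops at -2.3 and 2.3. It turns stiffly (about 0.12 N m, some 2 to 3 N at the tab) and stays where it is left.
- tab (a point): Centre of the orange tab, an upright radial fin on the dial's edge, 50 mm out from the dial's axis and 30 mm above the unit's top face. The fin is 38 mm long radially (28 to 66 mm from the axis), 10 mm thick across, and stands up to 55 mm above the unit's top face (to z = 115 mm). Its two broad flat sides are the ones to push. The point's x axis points radially outward.
- pointer (a point): The point that the tab points at: straight outward of the tab, 78 mm from the dial's axis (the radius of the ring of dots), at the height of the unit's top face. It turns with the dial.
- start_top (a point): Centre of the top of the green round start button on the unit's top face, 28 mm across, standing 22 mm above that face (z = 82 mm) in a grey collar 44 mm across and 12 mm high, 98 mm from the dial's axis towards the unit's -x; pressed straight down.
- start (a joint): Travel of the start button, m: 0 released, 0.006 fully down; springs back, starts to move at about 1.5 N, fully down takes 5 N.
- dot_blue: Blue flat dot, 22 mm across, on the unit's top face, centre 78 mm from the dial's axis. The one to select. Six dots stand at -2.0, -1.4, -0.8, 0.8, 1.4 and 2.0 rad round the dial (selector angles); which colour stands where varies.
- dot_red: Red flat dot, 22 mm across, on the unit's top face, centre 78 mm from the dial's axis. Six dots stand at -2.0, -1.4, -0.8, 0.8, 1.4 and 2.0 rad round the dial (selector angles); which colour stands where varies.
- dot_yellow: Yellow flat dot, 22 mm across, on the unit's top face, centre 78 mm from the dial's axis. Six dots stand at -2.0, -1.4, -0.8, 0.8, 1.4 and 2.0 rad round the dial (selector angles); which colour stands where varies.
- dot_black: Black flat dot, 22 mm across, on the unit's top face, centre 78 mm from the dial's axis. Six dots stand at -2.0, -1.4, -0.8, 0.8, 1.4 and 2.0 rad round the dial (selector angles); which colour stands where varies.
- dot_brown: Brown flat dot, 22 mm across, on the unit's top face, centre 78 mm from the dial's axis. Six dots stand at -2.0, -1.4, -0.8, 0.8, 1.4 and 2.0 rad round the dial (selector angles); which colour stands where varies.
- dot_grey: Grey flat dot, 22 mm across, on the unit's top face, centre 78 mm from the dial's axis. Six dots stand at -2.0, -1.4, -0.8, 0.8, 1.4 and 2.0 rad round the dial (selector angles); which colour stands where varies.
- paint_bottle: Bystander, loose: white paint bottle with red cap, 40 mm across, 110 mm tall; origin at the centre of its underside.
- jar: Bystander, loose: amber glass jar with yellow lid, 56 mm across, 65 mm tall; origin at the centre of its underside.
- gnome: Bystander, loose: white wooden gnome with a red pointed hat, 56 mm across, 105 mm tall; origin at the centre of its underside.
- mug: Bystander, loose: blue mug, 72 mm across without its handle, 85 mm tall; origin at the centre of its underside.
- handpiece: Bystander, loose: steel engraver handpiece lying flat, 133 mm long along its x axis, 24 mm thick; origin at the centre of its underside.
- blank: Bystander, loose: round plywood blank lying flat, 76 mm across, 8 mm thick; origin at the centre of its underside.
- sanding_block: Bystander, loose: cork sanding block, 60 x 90 x 28 mm; origin at the centre of its underside.

How it is judged:
By the outcome, as a careful person would: the job done as asked, in the order asked, and still so for the second after the job is handed in, with the robot touching nothing.
It also fails if it takes over 54 s, if anything falls off the work surface, if the arm or the gripper's body presses on something with over 40 N, if the wrist force passes 120 N, or if a joint passes its speed limit or range.

### The arm

A 6-joint arm with a two-finger parallel gripper is mounted at the origin on the work surface. World frame = base frame: x ahead of the robot, y to its left, z up, the work surface at z = 0. Lengths are in m, angles in rad, forces in N, time in s.
With the tool pointing down it reaches from about 0.35 to 0.975 m from the base axis. Payload 4.9 kg.
Tool frame: the origin (TCP) lies on the front face of the gripper's body, between the roots of the fingers; the fingertips stand ctrl.finger_overhang ahead of it and the grasp point (between the pads) lies 54 mm ahead of it (ctrl.finger_overhang is the distance from the TCP to the fingertips, in m); z points along the fingers, y is the line along which they close (so a half turn about z gives the same grasp; the last joint's range is limited). The gripper opens to 85 mm and grips with 20 to 120 N. Pads are 22 mm wide; open, the fingers measure 114 mm over their backs; the gripper's body (76 mm by 85 mm) begins 54 mm behind the grasp point. The pads swing forward as they close: fully open they stand 13 mm farther back than shut.
Start: joints at [1.002, 0.053, 1.613, -0, 1.476, -0.119], TCP at [0.272, 0.563, 0.304] pointing down, gripper open.
Joint ranges: [-3.01, 3.01], [-1.01, 2.22], [0.06, 2.58], [-1.02, 4.17], [0.09, 2.62], [-3.14, 3.14]. Speed limits (rad/s): [2.57, 2.57, 3.14, 3.14, 3.14, 3.14].

### API

Orientations are given as a rotation vector (axis times angle).
In Python, from station import ctrl, vision gives the robot as it stands. The module is installed in compiled form; this text tells all that it offers.
- The arm moves only by the tool drive_tool, never from a script. Its argument "rows" is a list of rows, each a list of 2 entries, a list of its own where there are three numbers: the shift along the tool's x, y, z in m, then the turn about the tool's z in rad. A call has 1 to 10 rows; each row shifts and turns the commanded pose from where the row before left it, along the tool's axes as they then stand; what a row does not reach is not made up. A row lasts 1/10 s, in which the tool goes at most 50 mm and 8.59 degrees, less where a joint would pass 70% of its speed; a pose out of reach is approached as far as the arm can. A call with a gripper value outside its range is refused whole. "jaw" is the closure, from 0 (fully open) to 1 (shut), set as the call begins (left out, the last holds). The fingers move at their own pace and stop on an object; "grip_force" is the grip in N (left out, the last holds). Time passes only in rows, so rows that do not move let the fingers close. It gives the time, the measured TCP pose, the force, the opening and the grip force at its end, in the units of the state.
- ctrl.get_obs(): the state, without advancing time (a new reading comes with each control period).
- vision.get_image(name): name is "scene" or "top" or "wrist"; returns a dict with "image" (384x512x3 uint8, blue, green, red), "vertical_fov" (degrees; the focal length in pixels is half the picture's height over the tangent of half this angle, whatever the lens; pixels are square), "cx", "cy" (the principal point, pixels), "dist_coeffs" ([k1, k2, p1, p2, k3] as OpenCV has them; the pictures are not rectified), "R" (3x3) and "t" (3): a world point X has camera coordinates R X + t. Camera axes: x right, y down, z forward; pixel columns grow to the right and rows downward; lengths in m; the calibration is good to about 2 mm. A picture is of the moment at which its call begins. There is no depth.
- ctrl.finish_job(): hands the job in; it is judged then, once.
The state is a dict: "t": time; "q": joint angles; "dq": joint speeds; "effort": joint torques, N m; "tool_pos": TCP position; "tool_rot": TCP orientation; "contact_force": force on the tool from outside, world axes, zero at the start; "wrist_torque": the same for the moment, N m; "opening": finger opening in m; "grip_force": force on a finger pad.
Only numpy, scipy, OpenCV 4.12 (cv2) and the standard library are available. Lean on these libraries where they do the work, as an engineer would, in place of code of your own. Each camera call takes 0.05 s, during which the arm holds its last target. There are 200 camera calls.

## Working session

There is one attempt and no reset: what is moved stays moved. The work goes in short steps, Python scripts to look and compute and a tool call to move; the robot and the scene stay as the last step left them, time stands still between calls to the robot, and variables do not carry over. Pictures are saved under pics/ and viewed, at most 10 in all, crops included, and the job is handed in when it is done.

Besides the shell and the picture viewer there is one more tool, called after "Request:" as a command line: name --argument value ..., lists and objects as JSON in quotes. drive_tool: Moves the arm, as the interface text tells. Its arguments: {"type":"object","properties":{"rows":{"type":"array","items":{"type":"array"}},"jaw":{"type":"number"},"grip_force":{"type":"number"}},"required":["rows"]}

```bash
mkdir -p pics
cat > h.py <<'E'
import numpy as np, cv2, pickle
from station import ctrl, vision
def K(d):
    f=d["image"].shape[0]/2/np.tan(np.radians(d["vertical_fov"])/2)
    return np.array([[f,0,d["cx"]],[0,f,d["cy"]],[0,0,1]])
def ray(d,p):
    u=cv2.undistortPoints(np.array([[p]],float),K(d),np.array(d["dist_coeffs"],float))[0,0]
    R=np.array(d["R"]);t=np.array(d["t"]);return -R.T@t, R.T@np.array([u[0],u[1],1])
def atz(d,p,z):
    c,r=ray(d,p);return c+r*(z-c[2])/r[2]
def proj(d,X):
    return cv2.projectPoints(np.array(X,float).reshape(-1,3),cv2.Rodrigues(np.array(d["R"],float))[0],np.array(d["t"],float),K(d),np.array(d["dist_coeffs"],float))[0][:,0]
E
python3 - <<'E'
from h import *
for n in("top","scene"):
    d=vision.get_image(n);pickle.dump(d,open(n+".pkl","wb"))
    cv2.imwrite(f"pics/{n}.png",cv2.resize(d["image"],(800,600),interpolation=cv2.INTER_CUBIC))
    print(n,d["vertical_fov"],ray(d,(256,192)))
print(ctrl.get_obs(),ctrl.finger_overhang)
E
```

```text
top 47.260451866486754 (array([0.4406112, 0.0073789, 0.9981546]), array([ 0.11303298,  0.0077749 , -0.99365074]))
scene 51.22076327085679 (array([1.04154178, 0.41365733, 0.84710614]), array([-0.48168227, -0.38889509, -0.78561107]))
{'t': 0.1, 'q': array([ 1.00199660e+00,  5.33038875e-02,  1.61416213e+00,  1.32698319e-05,
        1.47602681e+00, -1.18992254e-01]), 'dq': array([ 0.00132574, -0.00036432, -0.00448404,  0.00032127, -0.00103826,
        0.00038506]), 'effort': array([ 8.55388225e-04, -3.94896662e+01, -3.71367109e+01, -1.21076264e-04,
        3.85542095e-03, -2.97869633e-05]), 'tool_pos': array([0.27150138, 0.56246529, 0.3027745 ]), 'tool_rot': array([-7.00470525e-01, -3.06183515e+00,  2.80244660e-03]), 'contact_force': array([ 0.21489183, -0.12877253,  0.28138201]), 'wrist_torque': array([ 0.01969672, -0.02206317,  0.01468802]), 'grip_force': 0.0, 'opening': 0.0854777872887929} 0.0726
```

View pics/top.png

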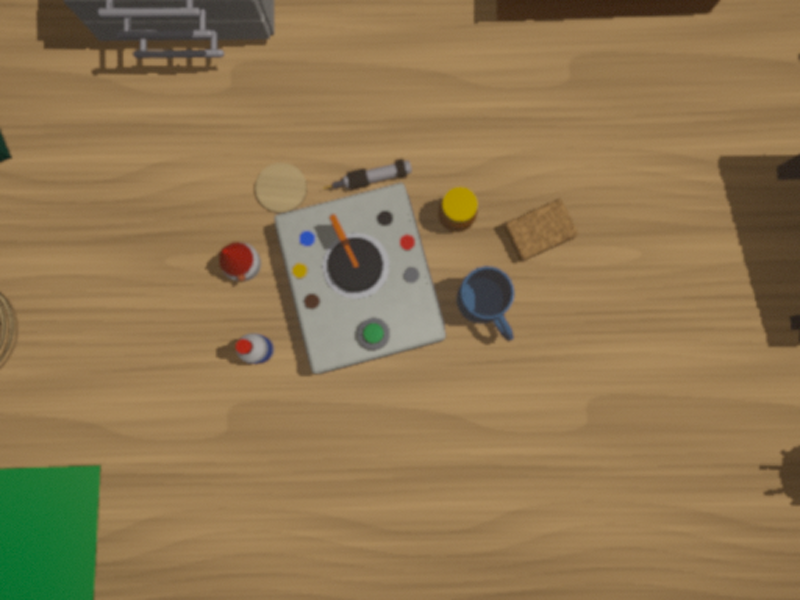

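View pics/scene.png

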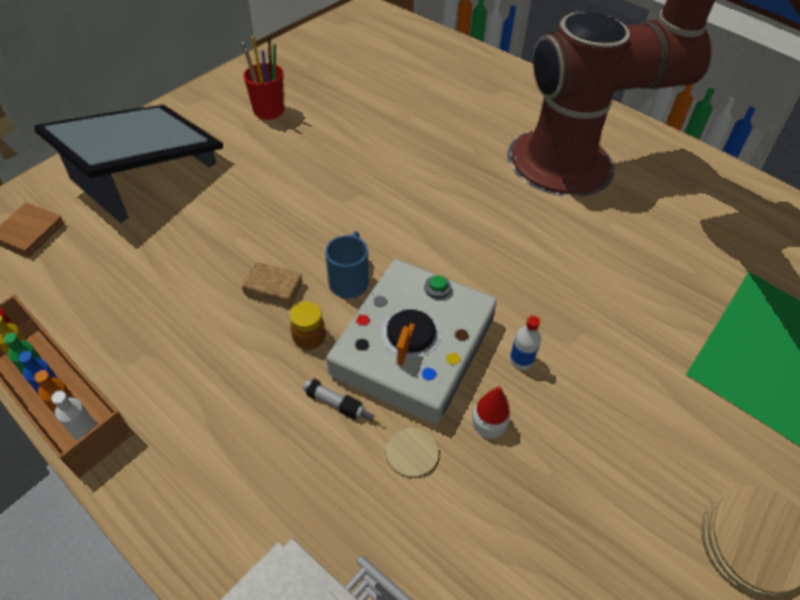

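The top view (800x600) shows blue (307,239), yellow (300,271), brown (312,301), black (385,218), red (407,242), grey (411,274), the button (373,333) and the tab running from (357,266) to (333,216). Blue is the first dot counter-clockwise from +x, at +0.8 rad. I'll fit the unit pose next.

```bash
cat > fit.py <<'E'
from h import *
from scipy.optimize import least_squares
P={"top":[(307,239),(300,271),(312,301),(385,218),(407,242),(411,274),(373,333)],
"scene":[(429,374),(453,359),(461,335),(362,344),(363,320),(380,301),(438,284)]}
A=[.8,1.4,2.,-.8,-1.4,-2.]
D={n:pickle.load(open(n+".pkl","rb")) for n in P}
def pts(p):
    x,y,z,th=p
    L=[[x+.078*np.cos(th+a),y+.078*np.sin(th+a),z] for a in A]
    return L+[[x-.098*np.cos(th),y-.098*np.sin(th),z+.022]]
S=800/512
def res(p,names=P): return np.concatenate([(proj(D[n],pts(p))-((np.array(P[n])+.5)/S-.5)).ravel() for n in names])
if __name__=="__main__":
    for names in(["top"],["scene"],["top","scene"]):
        s=least_squares(res,[.6,.05,.06,.25],args=(names,),x_scale=[.1,.1,.1,.5]);print(names,s.x.round(4),np.abs(s.fun).max().round(2))
    x,y,z,th=s.x
    # tab: both views, top edge of fin outer/inner ends
    d=D["scene"]
    for n in D:
        hsv=cv2.cvtColor(D[n]["image"],cv2.COLOR_BGR2HSV)
        m=cv2.inRange(hsv,(5,150,90),(17,255,255)); c=(proj(D[n],[[x,y,.09]])[0]).astype(int)
        k=np.zeros_like(m);cv2.circle(k,tuple(int(v) for v in c),35,255,-1);m&=k
        def over(a):
            u=np.array([np.cos(th+a),np.sin(th+a)]);v=np.array([-u[1],u[0]])
            q=[[*(np.array([x,y])+r*u+w*v),h] for r in(.028,.066) for w in(-.005,.005) for h in(z+.016,z+.055)]
            o=np.zeros((384*4,512*4),np.uint8);cv2.fillConvexPoly(o,cv2.convexHull((proj(D[n],q)*4).astype(np.float32).round().astype(np.int32)),255)
            o=cv2.resize(o,(512,384),interpolation=cv2.INTER_AREA)>127
            return (o&(m>0)).sum()/(o|(m>0)).sum()
        g=np.arange(-.8,1,.01);v=[over(a) for a in g];print(n,(m>0).sum(),"tab",g[np.argmax(v)],max(v))
    u=np.array([np.cos(th),np.sin(th)])
    print("button",[x-.098*u[0],y-.098*u[1]])
    for nm,zz,a in (("gnome hat tip",.105,None),):pass
    for nm,p,zz in(("bottle",(244,347),.11),("gnome",(236,259),.1),("jar",(459,206),.065),("mug",(487,292),.085)):
        print(nm,atz(D["top"],np.array(p)/S,zz).round(3))
E
python3 fit.py
```

```text
['top'] [0.5972 0.0754 0.0593 0.2466] 0.33
['scene'] [0.5913 0.0736 0.0498 0.2356] 1.59
['top', 'scene'] [0.5967 0.0762 0.0582 0.2422] 2.05
top 128 tab 0.19000000000000083 0.4457831325301205
scene 97 tab 0.22000000000000086 0.48427672955974843
button [np.float64(0.5016104278152473), np.float64(0.05273604439528885)]
bottle [0.485 0.217 0.11 ]
gnome [0.602 0.231 0.1  ]
jar [ 0.677 -0.07   0.065]
mug [ 0.553 -0.102  0.085]
```

Request:
drive_tool --rows '[[[-0.04, -0.02, 0], 0], [[-0.04, -0.02, 0], 0], [[-0.04, -0.02, 0], 0], [[-0.04, -0.02, 0], 0], [[-0.04, -0.02, 0], 0], [[-0.04, -0.02, 0], 0], [[-0.04, -0.02, 0], 0], [[-0.04, -0.02, 0], 0], [[-0.04, -0.02, 0], 0], [[-0.04, -0.02, 0], 0]]' --jaw 1

```text
t: 1.1
tool_pos: [0.5456, 0.2071, 0.3034]
tool_rot: [-0.701, -3.062, 0.0]
contact_force: [0.0, 0.0, 0.3]
opening: 0.0003
grip_force: 0.0
```

Request:
drive_tool --rows '[[[-0.04, -0.02, 0], 0.02], [[-0.04, -0.02, 0], 0.02], [[-0.04, -0.02, 0], 0.02], [[-0.04, -0.02, 0], 0.015], [[0, 0, 0], 0], [[0, 0, 0], 0]]'

```text
t: 1.7
tool_pos: [0.65, 0.0632, 0.3029]
tool_rot: [-0.817, -3.032, -0.0]
contact_force: [-0.2, 0.7, -1.0]
opening: 0.0002
grip_force: 0.0
```

```bash
cat > wr.py <<'E'
import sys
from h import *
from scipy.spatial.transform import Rotation as Ro
n=sys.argv[1];cam=sys.argv[2] if len(sys.argv)>2 else "wrist"
d=vision.get_image(cam);pickle.dump(d,open(n+".pkl","wb"))
im=d["image"]
cv2.imwrite(f"pics/{n}.png",cv2.resize(im,(800,600),interpolation=cv2.INTER_CUBIC))
o=ctrl.get_obs();R=Ro.from_rotvec(o["tool_rot"]).as_matrix()
print(o["t"],o["tool_pos"].round(4),R.round(3).tolist(),o["contact_force"].round(2),o["opening"],ctrl.finger_overhang)
E
python3 wr.py w1
```

```text
1.75 [0.6496 0.0641 0.3032] [[-0.865, 0.501, -0.002], [0.501, 0.865, 0.001], [0.002, -0.0, -1.0]] [-0.51 -0.42  0.12] -0.0001946808312770634 0.0726
```

View pics/w1.png

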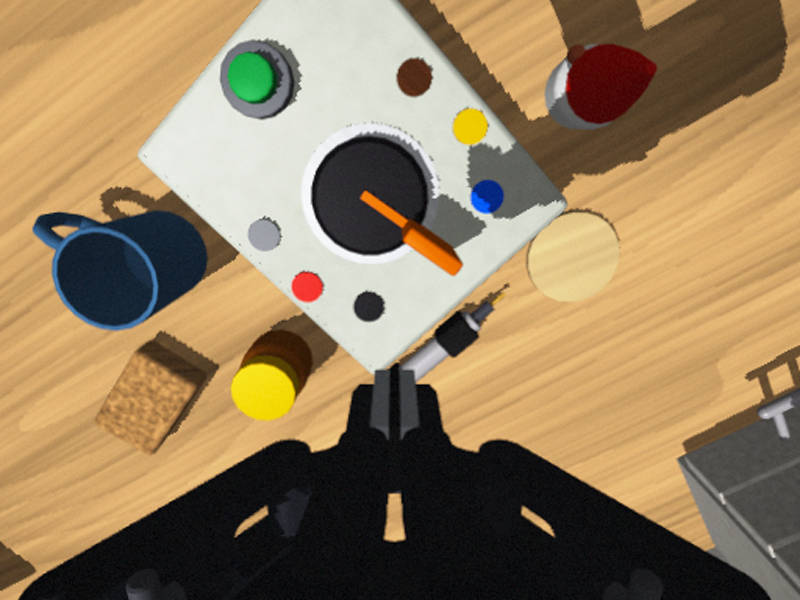

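The wrist view shows everything clearly: blue (487,197), yellow (470,126), brown (415,77), black (369,306), red (307,287), grey (264,235), the button (251,78), and the fin top from about (408,226) to (460,268). I'll refit the unit pose and the tab angle.

```bash
cat > fit2.py <<'E'
import fit; from fit import *
P["w1"]=[(487,197),(470,126),(415,77),(369,306),(307,287),(264,235),(251,78)]
D["w1"]=pickle.load(open("w1.pkl","rb"))
for names in(["w1"],["top","w1"],["top","scene","w1"]):
    s=least_squares(res,[.6,.05,.06,.25],args=(names,),x_scale=[.1,.1,.1,.5]);print(names,s.x.round(4),np.abs(s.fun).max().round(2))
    if names==["top","w1"]: b=s.x
x,y,z,th=b
o=ctrl.get_obs()
for p in((408,226),(460,266),(434,246)):
    q=atz(D["w1"],np.array(p)/S,z+.055)[:2]-[x,y];print("tab",np.hypot(*q).round(4),(np.arctan2(q[1],q[0])-th).round(3))
q=atz(D["w1"],np.array((362,194))/S,z+.016)[:2]-[x,y];print("line inner",q)
# fingertips seen: width at tip height
for p in((376,371),(414,371)):print("tip",atz(D["w1"],np.array(p)/S,.3032-.0726))
E
python3 fit2.py
```

```text
['w1'] [0.5971 0.0769 0.0608 0.2438] 0.72
['top', 'w1'] [0.5971 0.0766 0.0602 0.2442] 0.82
['top', 'scene', 'w1'] [0.597  0.0767 0.0596 0.2433] 2.27
tab 0.0266 0.345
tab 0.0645 0.23
tab 0.0453 0.264
line inner [-0.00452444 -0.00240955]
tip [0.64029939 0.06271717 0.2306    ]
tip [0.64690703 0.07411492 0.2306    ]
```

Request:
drive_tool --rows '[[[0, 0, 0.03], 0], [[0, 0, 0.03], 0], [[0, 0, 0.03], 0], [[0, 0, 0.03], 0], [[0, 0, 0.02], 0], [[0, 0, 0.0], 0], [[0, 0, 0], 0]]'

```text
t: 2.45
tool_pos: [0.6495, 0.0652, 0.1642]
tool_rot: [-0.812, -3.034, -0.0]
contact_force: [0.5, 0.3, -0.0]
opening: -0.0002
grip_force: 0.0
```

Request:
drive_tool --rows '[[[0.003, 0.0032, 0], 0], [[0.003, 0.0032, 0], 0], [[0.003, 0.0032, 0], 0], [[0.003, 0.0032, 0], 0], [[0.003, 0.0032, 0], 0], [[0.003, 0.0032, 0], 0], [[0.003, 0.0032, 0], 0], [[0.003, 0.0032, 0], 0], [[0.003, 0.0032, 0], 0], [[0.003, 0.0032, 0], 0]]'

```text
t: 3.45
tool_pos: [0.6399, 0.1071, 0.1636]
tool_rot: [-0.815, -3.034, -0.0]
contact_force: [1.1, -2.4, 0.3]
opening: -0.0001
grip_force: 1.1
```

```bash
python3 wr.py w2
```

```text
3.5 [0.6398 0.1077 0.1637] [[-0.866, 0.501, -0.0], [0.501, 0.866, 0.001], [0.001, 0.0, -1.0]] [ 1.14 -1.8   0.1 ] 4.6520409250126716e-05 0.0726
```

View pics/w2.png

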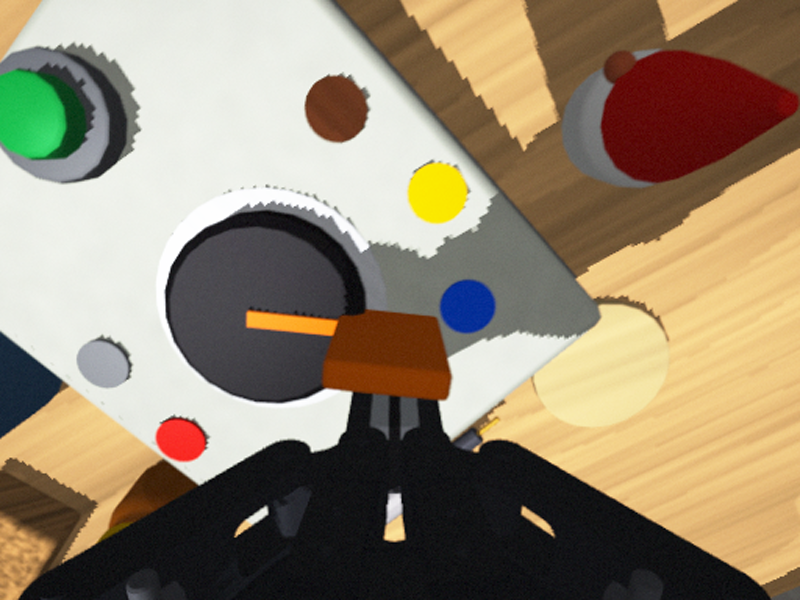

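The tab is being pushed cleanly. The dial's orange line runs from (247,319) to (337,327) and the blue dot is at (468,306). I'll work out the present angle.

```bash
cat > ang.py <<'E'
from fit import *
import sys
def ang(n,dots,line,fin=()):
    D[n]=pickle.load(open(n+".pkl","rb"));d=D[n];g=lambda p,z:atz(d,(np.array(p)+.5)/S-.5,z)[:2]
    idx=list(dots)
    def r(p): return np.concatenate([proj(d,[pts([*p[:2],.06,p[2]])[i]])[0]-((np.array(dots[i])+.5)/S-.5) for i in idx])
    s=least_squares(r,[.597,.0767,.244],x_scale=[.1,.1,.5]);x,y,th=s.x;print("unit",s.x.round(4),np.abs(s.fun).max().round(2))
    for L,z in((line,.076),(fin,.115)):
        if len(L)<2: continue
        a,b=g(L[0],z),g(L[-1],z);v=b-a
        print("dir",(np.arctan2(v[1],v[0])-th).round(3),[(np.hypot(*(q-[x,y])).round(4),(np.arctan2(*(q-[x,y])[::-1])-th).round(3)) for q in(a,b)])
    q=g(dots[0],.06)-[x,y];print("blue",np.hypot(*q).round(4),(np.arctan2(q[1],q[0])-th).round(3))
    return s.x
E
python3 -c "
from ang import *
ang('w2',{0:(468,306),1:(437,192),2:(336,108),4:(181,440),5:(104,362)},[(247,319),(337,327)],[(326,374),(450,389)])"
```

```text
unit [0.5967 0.0766 0.2432] 1.89
dir 0.709 [(np.float64(0.0055), np.float64(-2.252)), (np.float64(0.028), np.float64(0.675))]
dir 0.669 [(np.float64(0.0294), np.float64(0.7)), (np.float64(0.0658), np.float64(0.683))]
blue 0.0787 0.794
```

Request:
drive_tool --rows '[[[0.002, 0, 0], 0], [[0.0015, 0, 0], 0], [[0.001, 0, 0], 0], [[0.0005, 0, 0], 0], [[0, 0, 0], 0], [[0, 0, 0], 0]]'

```text
t: 4.1
tool_pos: [0.6358, 0.1093, 0.1642]
tool_rot: [0.815, 3.034, 0.0]
contact_force: [2.1, 0.8, 0.6]
opening: -0.0002
grip_force: 0.7
```

```bash
python3 wr.py w3
```

```text
4.15 [0.6358 0.1093 0.1642] [[-0.865, 0.501, 0.0], [0.501, 0.865, 0.0], [0.0, 0.0, -1.0]] [1.61 0.74 0.3 ] 0.00011581326462480542 0.0726
```

View pics/w3.png

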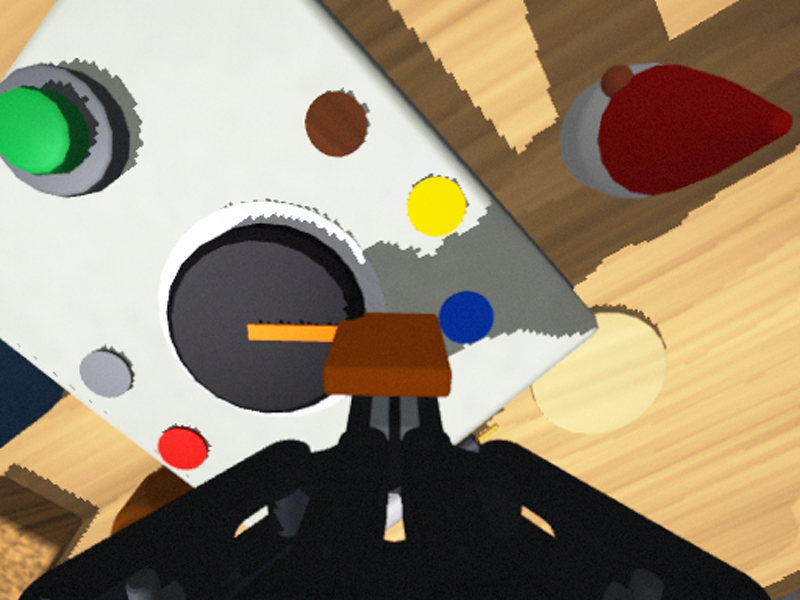

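The line now runs from (248,331) to (337,333), with the fin top centre from (325,380) to (450,383) and blue at (467,317).

```bash
python3 -c "
from ang import *
ang('w3',{0:(467,317),1:(437,206),2:(336,123),4:(183,448),5:(106,373)},[(248,331),(337,333)],[(325,380),(450,383)])"
```

```text
unit [0.5969 0.0762 0.243 ] 1.57
dir 0.781 [(np.float64(0.0056), np.float64(-2.262)), (np.float64(0.0278), np.float64(0.761))]
dir 0.777 [(np.float64(0.0289), np.float64(0.796)), (np.float64(0.0655), np.float64(0.785))]
blue 0.0788 0.796
```

Request:
drive_tool --rows '[[[0.0005, 0, 0], 0], [[0.0003, 0, 0], 0], [[0, 0, 0], 0], [[0, 0, 0], 0], [[-0.01, 0, 0], 0], [[-0.01, 0, 0], 0], [[0, 0, -0.03], 0], [[0, 0, -0.04], 0], [[0, 0, -0.04], 0], [[0, 0, 0], 0]]'

```text
t: 5.15
tool_pos: [0.6555, 0.0992, 0.282]
tool_rot: [0.813, 3.023, 0.005]
contact_force: [-0.3, 1.2, 1.5]
opening: 0.0003
grip_force: 0.0
```

```bash
python3 wr.py w4
```

```text
5.2 [0.6543 0.0992 0.2784] [[-0.865, 0.501, 0.007], [0.501, 0.865, 0.0], [-0.006, 0.004, -1.0]] [-0.24  0.7   0.57] -7.00004653070223e-05 0.0726
```

View pics/w4.png

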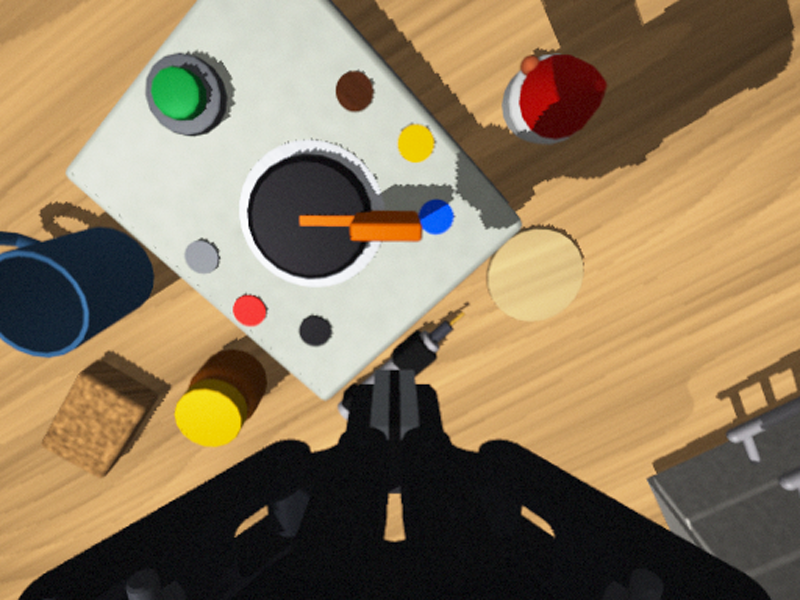

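The fin now points at blue (436,217), and the line runs from (300,220) to (350,222). I'll measure it at subpixel precision by colour.

```bash
python3 -c "
from ang import *
x=ang('w4',{0:(436,217),1:(416,143),2:(355,91),3:(316,331),4:(250,310),5:(202,257)},[(300,220.5),(350,221.5)],[(351,232),(421,234)])
d=D['w4'];im=d['image'].astype(float)
b,g,r=im[...,0],im[...,1],im[...,2]
w=np.clip(r-b-80,0,None);w[:, :194]=0;w[:130]=0;w[155:]=0
P_=[]
for u in range(196,222):
    c=w[:,u]
    if c.sum()>0:P_.append(((u+.5)*S-.5,((c*np.arange(384)).sum()/c.sum()+.5)*S-.5))
P_=np.array(P_);W=np.array([atz(d,(p+.5)/S-.5,.076)[:2] for p in P_])
k=np.polyfit(P_[:,0],P_[:,1],1);print(k,P_[0],P_[-1])
v=W[-3:].mean(0)-W[:3].mean(0);print('line',np.arctan2(v[1],v[0])-x[2])
m=cv2.inRange(d['image'],(120,60,0),(255,160,60));n,l,s,c=cv2.connectedComponentsWithStats(m)
print([(s[i][4],(c[i]+.5)*S-.5) for i in range(1,n) if s[i][4]>30])
T=lambda a:(proj(d,[[x[0]+rr*np.cos(x[2]+a),x[1]+rr*np.sin(x[2]+a),.115] for rr in(.028,.066)])+.5)*S-.5
for a in(.76,.8,.84):print(a,T(a).round(1).tolist())
cv2.imwrite('pics/c4.png',cv2.resize(d['image'][110:170,180:300],(800,400),interpolation=cv2.INTER_CUBIC))
"
```

```text
unit [0.5968 0.0765 0.2438] 0.55
dir 0.78 [(np.float64(0.0052), np.float64(-2.296)), (np.float64(0.0249), np.float64(0.767))]
dir 0.773 [(np.float64(0.0287), np.float64(0.79)), (np.float64(0.0651), np.float64(0.781))]
blue 0.0781 0.796
[9.77995993e-03 2.17262629e+02] [306.53125    220.30288734] [345.59375    220.52219782]
line 0.7931303133727785
[(np.int32(249), array([437.7059488 , 219.85956325])), (np.int32(126), array([ 36.44196429, 260.90873016]))]
0.76 [[349.7, 233.6], [422.5, 236.6]]
0.8 [[349.6, 231.5], [422.7, 231.6]]
0.84 [[349.5, 229.3], [422.7, 226.5]]
```

View pics/c4.png

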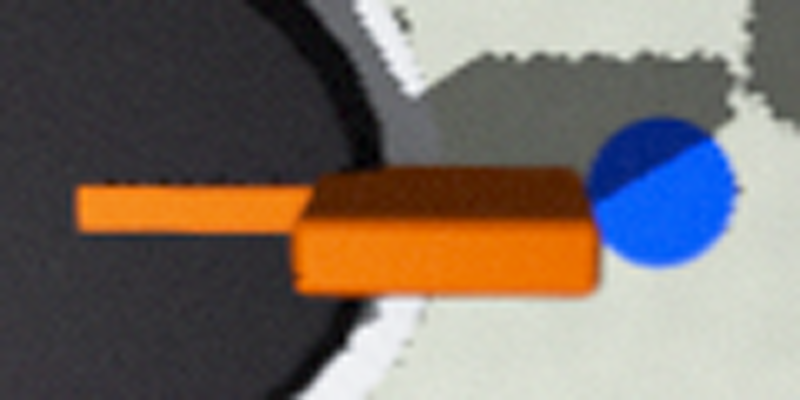

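The dial stands at about 0.795 rad, which is on blue. Now the button at (0.502, 0.053).

Request:
drive_tool --rows '[[[0.022, -0.023, 0], 0], [[0.022, -0.024, 0], 0], [[0.022, -0.023, 0], 0], [[0.022, -0.024, 0], 0], [[0.021, -0.023, 0], 0], [[0, 0, 0.03], 0], [[0, 0, 0.03], 0], [[0, 0, 0.03], 0], [[0, 0, 0.015], 0], [[0, 0, 0], 0]]'

```text
t: 6.2
tool_pos: [0.4972, 0.0529, 0.165]
tool_rot: [-0.813, -3.026, 0.003]
contact_force: [0.7, -0.3, 0.1]
opening: -0.0001
grip_force: 0.0
```

```bash
python3 wr.py w5
```

```text
6.25 [0.4986 0.0529 0.1673] [[-0.865, 0.501, -0.004], [0.501, 0.865, 0.0], [0.003, -0.002, -1.0]] [ 0.19 -0.43  0.04] 0.0001475331297342376 0.0726
```

View pics/w5.png

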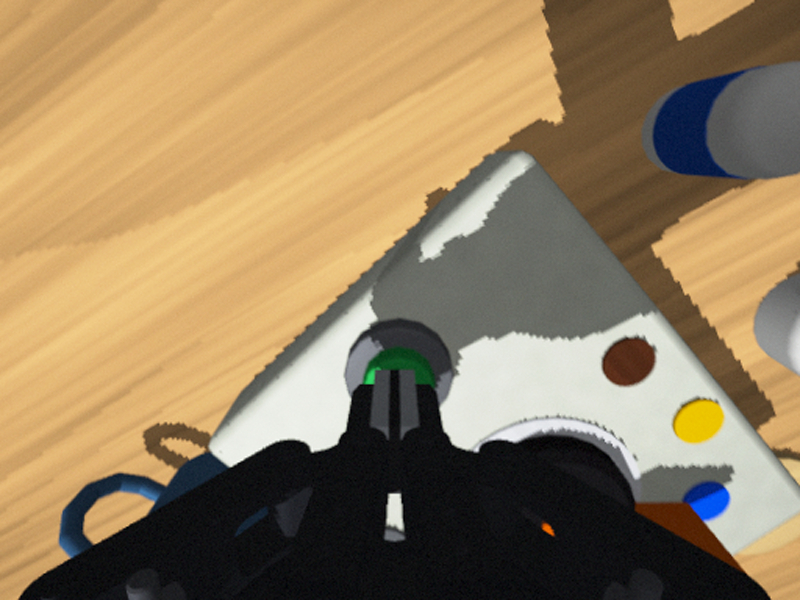

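The fingertips at (395,372) are centred over the button at (399,365). Pressing.

Request:
drive_tool --rows '[[[0, 0, 0.005], 0], [[0, 0, 0.004], 0], [[0, 0, 0.003], 0], [[0, 0, 0.002], 0], [[0, 0, 0.002], 0], [[0, 0, 0], 0], [[0, 0, 0], 0]]'

```text
t: 6.95
tool_pos: [0.4996, 0.053, 0.1534]
tool_rot: [0.815, 3.034, 0.0]
contact_force: [-0.7, -0.5, 2.4]
opening: 0.0001
grip_force: 1.0
```

Request:
drive_tool --rows '[[[0, 0, 0.002], 0], [[0, 0, 0.002], 0], [[0, 0, 0.001], 0], [[0, 0, 0.0005], 0], [[0, 0, 0], 0], [[0, 0, 0], 0]]'

```text
t: 7.55
tool_pos: [0.4997, 0.053, 0.1486]
tool_rot: [0.815, 3.034, 0.0]
contact_force: [-3.4, 0.1, 8.7]
opening: -0.0
grip_force: 4.4
```

Request:
drive_tool --rows '[[[0, 0, 0.0005], 0], [[0, 0, 0], 0], [[0, 0, 0], 0], [[0, 0, -0.005], 0], [[0, 0, -0.01], 0], [[0, 0, -0.03], 0], [[0, 0, -0.04], 0], [[0, 0, -0.04], 0], [[0, 0, 0], 0], [[0, 0, 0], 0]]'

```text
t: 8.55
tool_pos: [0.4997, 0.053, 0.273]
tool_rot: [0.814, 3.032, 0.001]
contact_force: [-0.7, -0.2, -0.5]
opening: 0.0001
grip_force: 0.0
```

```bash
python3 wr.py s2 scene
python3 - <<'E'
from h import *
a=pickle.load(open("scene.pkl","rb"))["image"];b=pickle.load(open("s2.pkl","rb"))["image"]
cv2.imwrite("pics/s2c.png",np.hstack([cv2.resize(i[140:320,140:380],(400,300),interpolation=cv2.INTER_CUBIC) for i in(a,b)]))
E
```

```text
8.6 [0.4989 0.053  0.2713] [[-0.865, 0.501, -0.001], [0.501, 0.865, 0.0], [0.001, -0.0, -1.0]] [ 0.3  -0.16 -0.21] 7.232129855080037e-05 0.0726
```

View pics/s2c.png

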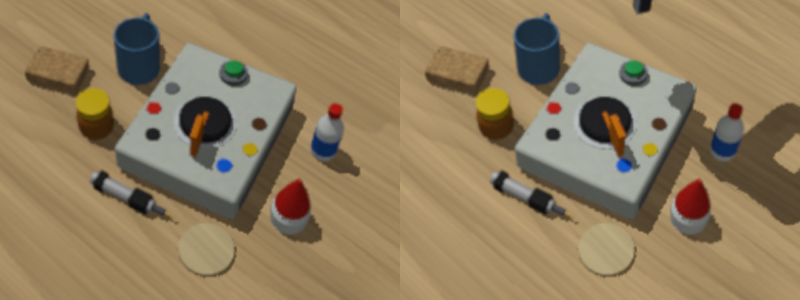

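The right half of the before/after picture shows the tab pointing at blue (625,166), the button released (633,70) and the bystanders where they were. The tool is clear of everything, so I'm handing in.

```bash
python3 -c "
from station import ctrl
print(ctrl.finish_job())"
```

```text
the job is handed in; nothing more can be done
None
```

I turned the dial's tab to the blue dot (measured about 0.795 rad, dot at 0.8), then pressed the start button until the force read 8.7 N (5 N is fully down) and let it go; nothing else moved, and I handed the job in at about 8.6 s on the robot's clock.

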